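Swap the lanes of a sample-tube reader

ROBOT

A 7-joint arm with a two-finger parallel gripper is mounted at the origin on the work surface. World frame = base frame: x ahead of the robot, y to its left, z up, the work surface at z = 0. Lengths are in m, angles in rad, forces in N, time in s.
With the tool pointing down it reaches from about 0.375 to 0.925 m from the base axis. Payload 3.1 kg.
Tool frame: the origin (TCP) lies between the finger pads; the fingertips stand 19 mm ahead of it and the grasp point (between the pads) is the TCP; z points along the fingers, y is the line along which they close (so a half turn about z gives the same grasp; the last joint's range is limited). The gripper opens to 85 mm and grips with 20 to 120 N. Pads are 22 mm wide; open, the fingers measure 114 mm over their backs; the gripper's body (76 mm by 85 mm) begins 54 mm behind the grasp point. The pads swing forward as they close: fully open they stand 13 mm farther back than shut.
Start: joints at [1.191, 0.383, 0.044, 1.598, -0.018, 1.161, -0.05], TCP at [0.181, -0.624, 0.25] pointing down, gripper open.
Joint ranges: [-2.61, 2.61], [-0.41, 2.15], [-1.48, 1.57], [0, 2.5], [-1.57, 4.71], [0.05, 1.97], [-2.85, 2.85]. Speed limits (rad/s): [2.79, 2.79, 3.14, 3.14, 3.14, 3.14, 3.14].

INTERFACE

Orientations are given as a unit quaternion [x, y, z, w].
In Python, from bench import move_ptp, movel, move_j, move_gripper, pause, inverse_kinematics, read_camera, camera_params, MotionError, sign_off, look_for, tip_of, read_time_s, read_qpos, read_joint_vel, read_effort, read_eef_pos, read_tcp_rot, read_ft_force, read_ft_torque, read_finger_gap, read_grasp_force gives the robot as it stands. Calls block until the motion is done:
- move_ptp(position, orientation): joint-space move of the TCP to a pose.
- movel(position, orientation=None, speed=0.15): straight line of the TCP; orientation=None keeps the orientation; speed is the mean speed in m/s.
- move_j(angles): joint-space move.
- move_gripper(opening, effort=None): finger opening in m; effort is the grip in N (None keeps the last); returns when the fingers have stopped.
- pause(seconds).
- inverse_kinematics(position, orientation): joint angles nearest the present ones, or None.
- read_camera(name): name is "scene" or "top"; returns the picture (400x640x3 uint8, red, green, blue); there is no depth.
- camera_params(name): a dict with "K" (3x3 intrinsics, pixels), "dist_coeffs" ([k1, k2, p1, p2, k3] as OpenCV has them; the pictures are not rectified), "camera_from_world" (4x4, takes a point from world to camera coordinates). Camera axes: x right, y down, z forward; pixel columns grow to the right and rows downward; lengths in m; the calibration is good to about 2 mm. A picture is of the moment at which its call begins. camera_params takes no time and is no camera call.
A pose or a line that the arm cannot do raises MotionError and nothing moves.
- sign_off(): hands the job in; it is judged then, once.
Trained networks look in the newest picture that a camera, given by its name, has taken for a name from the list of things; names that differ only in an ending like _2 or _b are one class to them, and where a whole thing is asked for, a point or a joint stands for the part that bears it (a point fixed in the world has none). Each returns a list of dicts, best first, with "confidence" (0 to 1); they miss things now and then, are a little off and sometimes report something else, mostly with a low value. They report only what shows in the picture. A call takes as long as a camera call.
- look_for(camera, name): "at" ([column, row] in pixels, amid what is visible of it).
- tip_of(camera, name): "at" ([column, row] in pixels: a listed point, or the origin of a listed thing).
Readings, each from a call of its own:
- read_time_s(): time.
- read_qpos(): joint angles.
- read_joint_vel(): joint speeds.
- read_effort(): joint torques, N m.
- read_eef_pos(): TCP position.
- read_tcp_rot(): TCP orientation.
- read_ft_force(): force on the tool from outside, world axes, zero at the start.
- read_ft_torque(): the same for the moment, N m.
- read_finger_gap(): finger opening in m.
- read_grasp_force(): force on a finger pad.
Only numpy, scipy, OpenCV 4.12 (cv2) and the standard library are available. Lean on these libraries where they do the work, as an engineer would, in place of code of your own. Each camera call takes 0.05 s, during which the arm holds its last target. There are 200 camera calls.

TASK

On the white tube reader, push the black lane, which carries the rack of sample tubes, fully home into the reader with the fingertips against its upright tab. Then push the empty red lane by its tab fully out towards the front until it stops, ready for the next rack. Do not touch or lift the rack of tubes, and leave everything else on the bench where it is.

Things in the scene. Friction and masses are not known exactly. Their poses are not given: they have to be found in the camera images.
- reader: White tube reader, fixed: housing 240 deep (x), 270 wide, 136 mm high (screen on roof to 165), and in front of it a grey deck 260 long, 22 mm high with two lanes side by side. Origin on the bench under the middle of the housing's front face; x points into the reader (lanes slide home along +x, out along -x), z up. Lanes at y = +60 and -60 mm; either colour may be left. Turned up to 0.3 rad.
- black_tab (a point): Top centre of the black lane's upright tab, 97 mm above the bench. Tab: black plate with white stripe, 8 mm thick along the lane, 52 mm wide, rising from the lane floor 30 mm above the bench. Axes as the reader's. Home: 100 mm in front of the housing face (reader x = -100 mm); out: 200 mm. Behind it, 80 mm (65 to 100) away, begins the tube rack, tops 115 mm above the bench; in front it is free.
- red_tab (a point): Top centre of the red lane's upright tab: size, height, axes, home and out places as the black tab's, but red. The red lane is empty: between tab and housing are only the low lips of its rack pocket (40 mm above the bench), so fingertips can be set down behind the tab (100 to 130 mm of room at the start).
- black_lane (a joint): Position of the black lane in m: 0 = fully home (a hard stop), 0.10 = fully out (a hard stop). Starts between 0.065 and 0.095. It slides with about 2 N of friction plus 15 N per m/s and stays where it is left.
- red_lane (a joint): Position of the red lane in m, same meaning: 0 = fully home, 0.10 = fully out (hard stop). Starts between 0 and 0.03. Same friction.
- rack: Loose grey rack, 118 (x) x 56 (y) x 52 mm high, with ten capped tubes (tops 85 mm above its underside), 175 to 350 g, standing with 18 mm of play either way in the shallow pocket of the black lane. Origin: centre of its underside, 125 to 160 mm behind the black tab and 30 mm above the bench. Rides along with the lane; not to be touched or lifted.
- white_rack: Bystander: loose white tube rack 200 x 75 x 60 mm with capped tubes to 85 mm high, on the bench left of the reader. Origin: centre of underside.
- empty_rack: Bystander: loose empty red rack 146 x 56 x 52 mm, on the bench right beside the reader's deck. Origin: centre of underside.
- cap_jar: Bystander: jar with blue cap, 60 mm across, 75 mm high, on the bench at the right. Origin: centre of underside.
- spray: Bystander: dark green bottle, 64 mm across, 170 mm high, at the right. Origin: centre of underside.
- marker: Bystander: green marker pen 135 mm long, 12 mm thick, lying on the bench at the left. Origin: its middle, underside.
- beaker: Bystander: glass beaker 72 mm across, 90 mm high, at the left. Origin: centre of underside.

How it is judged:
On the way, in this order (a step that is already met when the one before it is completed fails the run):
1. the black lane is pushed fully home while the red lane is still in (value of joint black_lane below 0.005 m and value of joint red_lane below 0.05 m), for 0.2 s.
2. the red lane is pushed fully out (value of joint red_lane above 0.094 m), for 0.2 s.
At the end, for the whole second after the job is handed in: The black lane is home within 5 mm, the red lane is out within 6 mm of its stop, and the tube rack stands upright and at rest in the black lane's pocket (value of joint black_lane below 0.005 m and value of joint red_lane above 0.094 m and linear speed of rack below 0.02 m/s and angle between rack's own z axis and vertical below 0.1 rad and x of rack in the frame of black_tab between 0.12 and 0.165 m and height (world z) of rack below 0.036 m); the robot touches nothing.
It fails at once if the rack of tubes is touched by the robot (more than 1 N) (contact force between any of the arm, the fingers and rack above 1 N).
It fails at once if the rack of tubes is lifted more than 10 mm or tipped (height (world z) of rack above 0.04 m or angle between rack's own z axis and vertical above 0.25 rad).
It fails at once if something else on the bench is moved by more than 20 mm (distance of any of white_rack, empty_rack, cap_jar, spray, marker, beaker from where it was at the start of the episode above 0.02 m).
It also fails if it takes over 51 s, if anything falls off the work surface, if the arm or the gripper's body presses on something with over 40 N, if the wrist force passes 120 N, or if a joint passes its speed limit or range.

## Working session

There is one attempt and no reset: what is moved stays moved. The work goes in short steps, each a Python script; the robot and the scene stay as the last script left them, time stands still between calls to the robot, and variables do not carry over. Pictures are saved under pics/ and viewed, at most 10 in all, crops included, and the job is handed in when it is done.

```bash
mkdir -p pics
cat > h.py <<'E'
import numpy as np, cv2
from bench import *
def cam(n):
    p=camera_params(n); return np.array(p["K"]),np.array(p["dist_coeffs"]),np.array(p["camera_from_world"])
def ray(n,px):
    K,d,T=cam(n); u=cv2.undistortPoints(np.array([[px]],float),K,d)[0,0]
    R=T[:3,:3]; return -R.T@T[:3,3], R.T@np.array([u[0],u[1],1])
def at_z(n,px,z):
    o,r=ray(n,px); return o+r*(z-o[2])/r[2]
def proj(n,P):
    K,d,T=cam(n); return cv2.projectPoints(np.array(P,float).reshape(-1,3),cv2.Rodrigues(T[:3,:3])[0],T[:3,3],K,d)[0].reshape(-1,2)
E
python3 - <<'E'
from h import *
for c in("scene","top"):
    cv2.imwrite(f"pics/{c}0.png",read_camera(c)[:,:,::-1])
    print(c,ray(c,[320,200])[0])
    for n in("black_tab","red_tab","reader","rack"):
        z={"black_tab":.097,"red_tab":.097,"reader":0,"rack":.03}[n]
        for r in tip_of(c,n)[:2]: print(n,np.round(r["at"],1),round(r["confidence"],2),np.round(at_z(c,r["at"],z),4))
print(read_eef_pos(),read_tcp_rot(),read_time_s())
E
```

```text
scene [1.63722825 0.6454868  0.94639625]
black_tab [327.4 193.7] 0.76 [0.5838 0.0011 0.097 ]
red_tab [285.8 187.7] 0.77 [ 0.6206 -0.1284  0.097 ]
red_tab [241.4 159.2] 0.61 [ 0.5525 -0.3632  0.097 ]
reader [271.8 237.8] 0.57 [ 0.7497 -0.0968  0.    ]
reader [237.9 161.5] 0.35 [ 0.4488 -0.4791  0.    ]
rack [290.8 233.1] 0.69 [ 0.7315 -0.0375  0.03  ]
top [ 0.37807334 -0.02099847  1.35664347]
black_tab [319.5 186.2] 0.94 [0.6024 0.0019 0.097 ]
black_tab [165.8 260.4] 0.61 [0.3797 0.4583 0.097 ]
red_tab [319.3 187.3] 0.73 [0.599  0.0025 0.097 ]
red_tab [359.8 180.5] 0.67 [ 0.6198 -0.1212  0.097 ]
reader [353.  154.8] 0.74 [ 0.7252 -0.1074  0.    ]
rack [327.6 157.5] 0.65 [ 0.7088 -0.0231  0.03  ]
[ 0.18075169 -0.62433565  0.25022525] [ 9.90089261e-01  1.40439500e-01  9.65888822e-07 -4.55237641e-05] 0.5
```

View pics/top0.png

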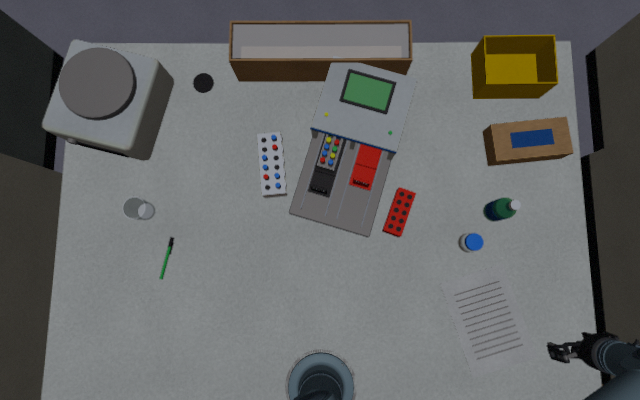

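View pics/scene0.png

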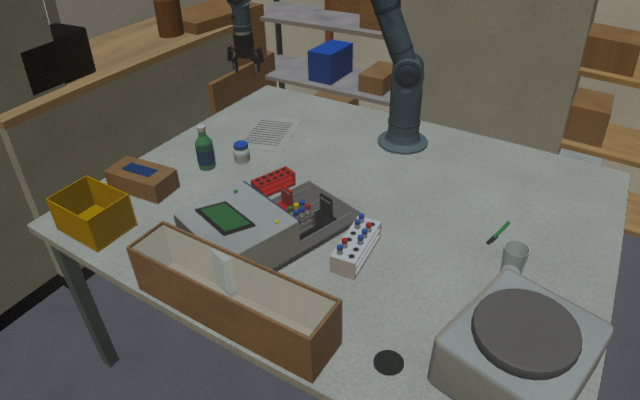

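The top view shows the reader turned clockwise. The black tab is on the left lane near (319,188), the red tab on the right lane near (358,183), and the deck's front corners are near (290,213) and (370,236). The scene view, taken from behind, shows the black tab at about (326,205) and the red tab at about (287,197). I'll enlarge both.

Run:
```python
import cv2
t=cv2.imread("pics/top0.png")[110:245,280:420]; s=cv2.imread("pics/scene0.png")[165:260,240:380]
cv2.imwrite("pics/tc.png",cv2.resize(t,None,fx=4.4,fy=4.4,interpolation=cv2.INTER_CUBIC))
cv2.imwrite("pics/sc.png",cv2.resize(s,None,fx=5.5,fy=5.5,interpolation=cv2.INTER_CUBIC))
```

```text
(no output)
```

View pics/tc.png

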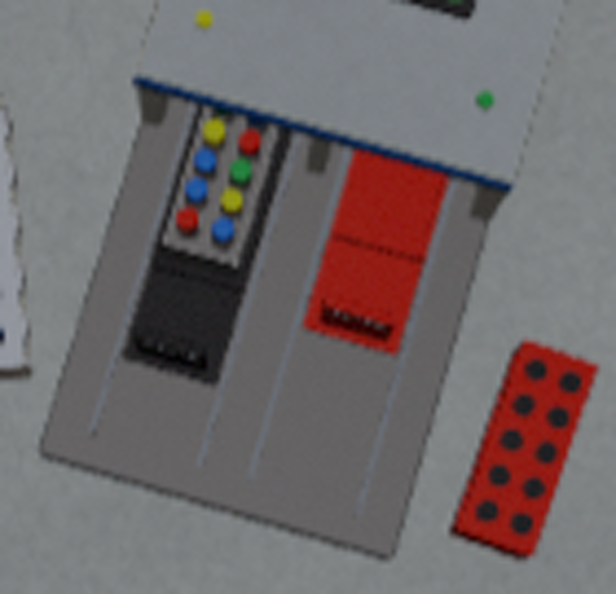

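View pics/sc.png

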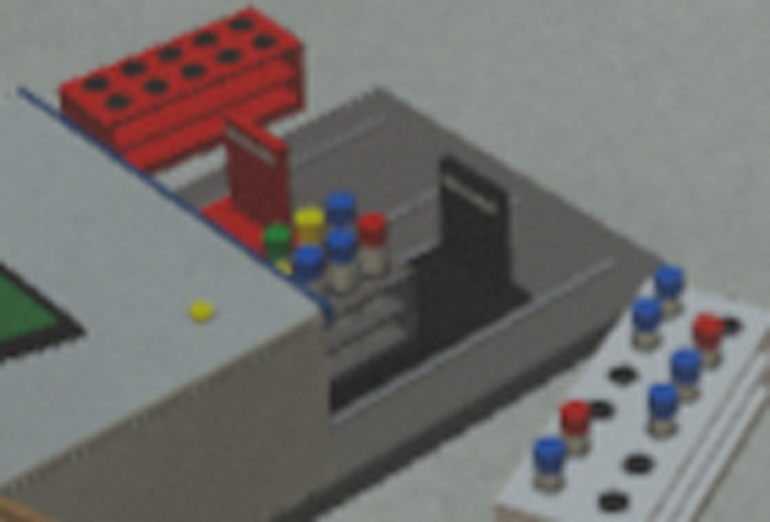

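The top crop gives the deck's front corners at crop (42,455) and (390,557), and the housing's top front corners at (137,82) and (508,187). The scene crop gives the black tab's top corners at (443,157) and (508,195), the red's at (225,118) and (288,150), the deck's front corners at (665,262) and (380,90), and the housing's left top corner at (325,315). Next is a joint fit.

```bash
cat > fit.py <<'E'
from h import *
from scipy.optimize import least_squares
def W(p,q): # reader->world
    c,s=np.cos(p[2]),np.sin(p[2]); return [p[0]+c*q[0]-s*q[1],p[1]+s*q[0]+c*q[1],q[2]]
T=lambda u,v:[280+(u+.5)/4.4-.5,110+(v+.5)/4.4-.5]
S=lambda u,v:[240+(u+.5)/5.5-.5,165+(v+.5)/5.5-.5]
# p: x y yaw halfwidth black red
def obs(p):
    w=p[3]; b=-.1-p[4]; r=-.1-p[5]
    return [("top",T(42,455),[-.26,w,.022]),("top",T(390,557),[-.26,-w,.022]),
     ("top",T(137,82),[0,.135,.136]),("top",T(508,187),[0,-.135,.136]),
     ("scene",S(665,262),[-.26,w,.022]),("scene",S(380,90),[-.26,-w,.022]),("scene",S(325,315),[0,.135,.136]),
     ("scene",S(443,157),[b,.034,.097]),("scene",S(510,193),[b,.086,.097]),
     ("scene",S(228,117),[r,-.086,.097]),("scene",S(288,150),[r,-.034,.097])]
def f(p): return np.concatenate([proj(c,W(p,q))[0]-m for c,m,q in obs(p)])
if __name__=="__main__":
    s=least_squares(f,[.73,-.1,-.28,.13,.08,.015],loss="soft_l1"); p=s.x
    print(np.round(p,4)); print(np.round(f(p).reshape(-1,2),1).tolist())
    for n,y,j in(("b",.06,4),("r",-.06,5)):
        P=W(p,[-.1-p[j],y,.097]); print(n,np.round(P,4),[np.round(proj(c,P)[0],1) for c in("top","scene")])
    np.save("p.npy",p)
    # tab front-face top corners in top crop
    for j,y in((4,.06),(5,-.06)):
        for dy in(.026,-.026):
            for z in(.097,.03): print((proj("top",W(p,[-.104-p[j],y+dy,z]))[0]-[280,110])*4.4)
E
python3 fit.py
```

```text
[ 0.7405 -0.0998 -0.287   0.13    0.0666  0.0069]
[[0.6, 0.2], [-0.2, -0.0], [-0.7, -1.9], [1.6, -1.4], [2.9, 1.2], [0.6, -0.2], [0.6, -1.7], [0.3, -0.3], [-0.3, 0.2], [-0.1, -1.3], [-0.6, -0.6]]
b [0.5977 0.0049 0.097 ] [array([318.5, 187.7]), array([326.1, 196.3])]
r [ 0.621  -0.1271  0.097 ] [array([361.7, 180.1]), array([286.1, 187.9])]
[131.85293401 337.05763923]
[135.58745825 353.0876619 ]
[203.83415437 357.84670962]
[204.01809995 372.87664188]
[321.96924287 303.5528543 ]
[316.33356752 321.2058353 ]
[394.19871    324.22877141]
[384.98741548 340.89498525]
```

The fit agrees with the sizes given: deck half-width 130 mm, yaw -0.287, black lane at about 67 mm, red at about 7 mm. The hard stops will absorb the remaining few mm. Now the black push.

```bash
cat >> h.py <<'E'
from fit import W
from scipy.spatial.transform import Rotation as Ro
p=np.load("p.npy"); c,s=np.cos(p[2]),np.sin(p[2]); ex=np.array([c,s,0])
Q=Ro.from_matrix(np.array([[c,s,0],[s,-c,0],[0,0,-1]])).as_quat()
Pt=lambda x,y,z:W(p,[x,y,z])
def rx(): return float((np.array(read_eef_pos())[:2]-p[:2])@ex[:2])
def fx(): return float(np.array(read_ft_force())@ex)
def push(x,y,z,d,n,lim=15):
    f=0
    for i in range(n):
        x+=d*.004; movel(Pt(x,y,z),Q,speed=.04); f=fx(); print(round(x,3),round(rx(),4),round(f,1))
        if abs(f)>lim: break
    return x
E
python3 - <<'E'
from h import *
z=.074
move_gripper(0.0)
try: 
    move_ptp(Pt(-.225,.06,.25),Q)
except MotionError as e: print(e); raise
movel(Pt(-.225,.06,z),Q,speed=.15); print(fx(),read_finger_gap(),read_eef_pos())
movel(Pt(-.195,.06,z),Q,speed=.06); print(fx())
movel(Pt(-.135,.06,z),Q,speed=.05); print(rx(),fx(),read_time_s())
cv2.imwrite("pics/s1.png",cv2.resize(read_camera("scene")[140:265,220:400,::-1],None,fx=4.4,fy=4.4,interpolation=cv2.INTER_CUBIC))
E
```

```text
0.6795798459875144 -9.885042735148375e-05 [0.54273443 0.02161321 0.07499736]
-0.151629295406776
-0.1344509038473779 -0.2975963816969543 7.2083
```

View pics/s1.png

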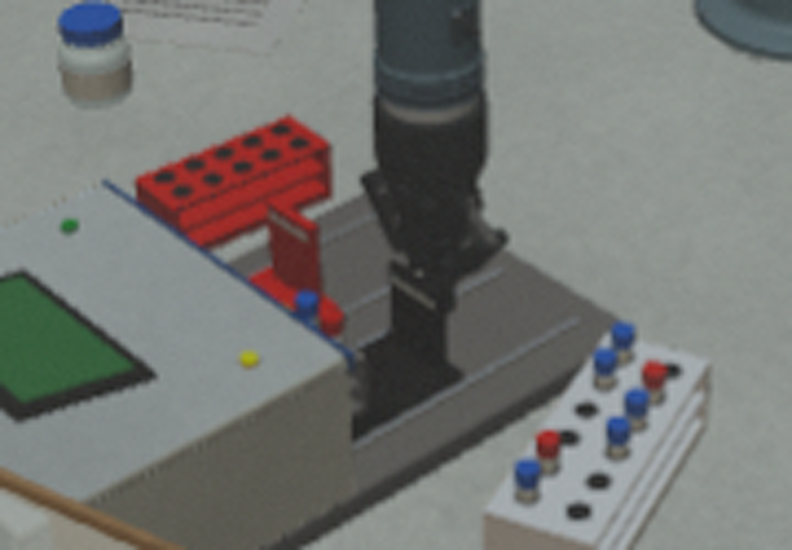

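The picture shows the gripper in front of the black tab, whose stripe is at about (412,285). The lane has moved in and only two caps still show, near (307,300). I'll step on to the stop.

Run:
```python
from h import *
x=push(-.135,.06,.074,1,14,lim=15)
pause(.4); print(rx(),fx(),read_time_s())
```

```text
-0.131 -0.1307 -1.5
-0.127 -0.1266 -1.6
-0.123 -0.1225 -0.3
-0.119 -0.1184 0.2
-0.115 -0.1151 -2.6
-0.111 -0.1154 -7.9
-0.107 -0.1157 -14.9
-0.103 -0.1158 -21.0
-0.11587561455063201 -20.619293169024303 9.6583
```

The stop came at -0.1155 against a predicted -0.115, so the fit is good to about 1 mm. Now I'll retreat and set down behind the red tab.

Run:
```python
from h import *
z=.074
movel(Pt(-.15,.06,z),Q,speed=.1); movel(Pt(-.15,.06,.2),Q,speed=.2)
cv2.imwrite("pics/t1.png",cv2.resize(read_camera("top")[110:245,280:420,::-1],None,fx=4.4,fy=4.4,interpolation=cv2.INTER_CUBIC))
movel(Pt(-.068,-.06,.2),Q,speed=.2); movel(Pt(-.068,-.06,z),Q,speed=.12)
print(read_eef_pos(),read_ft_force(),read_time_s())
cv2.imwrite("pics/s2.png",cv2.resize(read_camera("scene")[140:265,220:400,::-1],None,fx=4.4,fy=4.4,interpolation=cv2.INTER_CUBIC))
```

```text
[ 0.65935133 -0.13813524  0.07518198] [ 0.45035292  0.34293531 -0.15252366] 13.1833
```

View pics/s2.png

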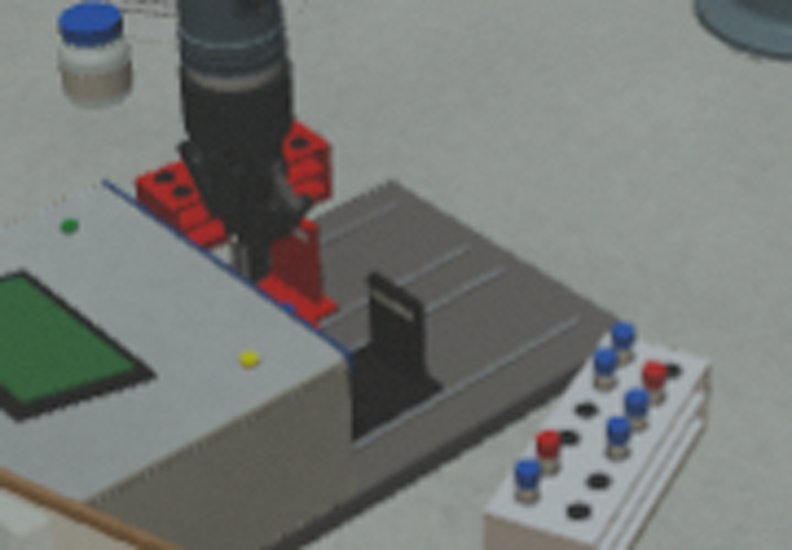

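The fingers at about (250,265) stand behind the red tab (300,265) with no contact. The black tab at about (398,310) is home. Now I'll push the red lane out.

Run:
```python
from h import *
z=.074
movel(Pt(-.165,-.06,z),Q,speed=.05); print(rx(),fx())
x=push(-.165,-.06,z,-1,14,lim=15)
pause(.4); print(rx(),fx(),read_time_s())
movel(Pt(-.155,-.06,z),Q,speed=.1); movel(Pt(-.155,-.06,.25),Q,speed=.2)
move_ptp(Pt(-.3,-.2,.3),Q); print(read_ft_force(),read_time_s())
cv2.imwrite("pics/s3.png",cv2.resize(read_camera("scene")[140:265,220:400,::-1],None,fx=4.4,fy=4.4,interpolation=cv2.INTER_CUBIC))
```

```text
-0.16495750740815912 1.2121029979779396
-0.169 -0.1694 2.4
-0.173 -0.1737 1.4
-0.177 -0.178 0.8
-0.181 -0.1822 1.8
-0.185 -0.1826 7.3
-0.189 -0.1826 13.8
-0.193 -0.1832 15.2
-0.1837562165490246 15.643972639925142 17.475
[ 0.36154972  0.57569199 -0.00437756] 19.8833
```

View pics/s3.png

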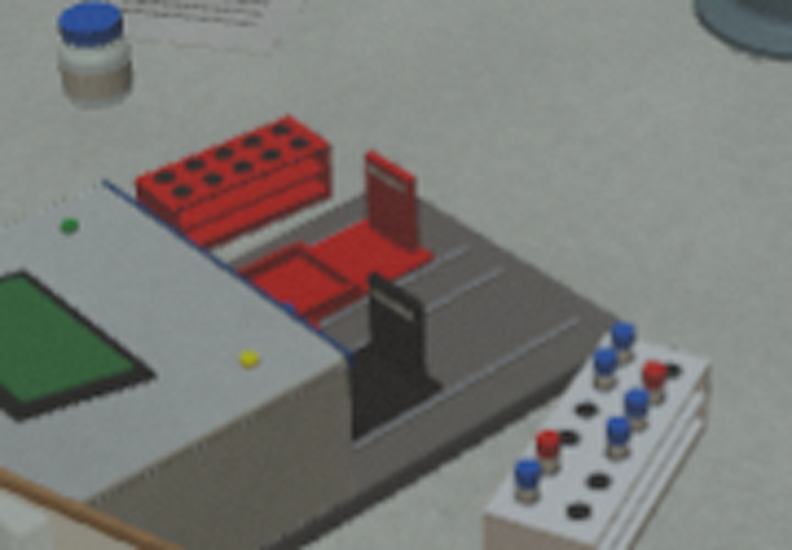

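The red tab (390,200) is out and the black tab (398,310) is home. I'll check both lane values against the model using the picked tab corners before handing in.

Run:
```python
from h import *
from scipy.optimize import least_squares
S=lambda u,v:np.array([220+(u+.5)/4.4-.5,140+(v+.5)/4.4-.5])
for n,y,cs in(("red",-.06,[(367,152),(416,182)]),("black",.06,[(370,274),(424,305)])):
    g=lambda l:np.concatenate([proj("scene",Pt(-.1-l[0],y+k,.097))[0]-S(*q) for k,q in zip((-.026,.026),cs)])
    r=least_squares(g,[.05],x_scale=.01); print(n,r.x,np.round(r.fun,1))
read_camera("top"); print([ (r["at"],at_z("top",r["at"],.097)) for n in("red_tab","black_tab") for r in tip_of("top",n)[:1]], Pt(-.2,-.06,.097),Pt(-.1,.06,.097))
```

```text
red [0.09834285] [ 0.  -0.3 -0.6 -0.8]
black [0.0004417] [ 0.3 -0.5 -0.5 -0.1]
[([350.7, 211.9], array([ 0.52334492, -0.09242528,  0.097     ])), ([324.6, 166.3], array([ 0.6644058 , -0.01372958,  0.097     ]))] [np.float64(0.5317391828629429), np.float64(-0.10071989939728201), 0.097] [np.float64(0.6616179244620175), np.float64(-0.013935612336542565), 0.097]
```

Both lanes are at their stops: red reads about 0.098 and black about 0.000.

```bash
python3 -c "
from bench import *
print(sign_off(), read_time_s())"
```

```text
the job is handed in; nothing more can be done
the job is handed in; nothing more can be done
```

The black lane is fully home and the red lane is out at its stop (camera readings about 0.000 m and 0.098 m), the last picture shows the racks and jar in view where they were, and the job was handed in at about 20 s of the 51 s allowed.

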